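Check the bench balance with the large weight

TASK

Do the daily check of the lab balance: first take the crucible off its pan and stand it upright on the blue tile, then gently set the larger brass weight upright on the pan, centred inside the printed ring, and let go. With the weight resting there, press the green key fully down and release it. Drop nothing, never push the pan down onto its stop, and leave the small weight, the jar and the slide box where they are.

Things in the scene. Friction and masses are not known exactly. Their poses are not given: they have to be found in the camera images.
- balance: cream bench balance, 275 x 200 mm, fixed to the bench. Origin on the bench; z up, x from its front (display and key, towards the robot) to its back. Rear housing (x -60 to 120 mm) 50 mm high, front console (x -155 to -60 mm) 35 mm high
- pan_top (a point): centre of the top of the steel pan, a 130 mm disc 5 mm thick, 35 mm behind the balance's origin, 75 mm above the bench when empty; it moves down with the pan. A thin black ring of 56 mm inner diameter is printed round it
- pan (a joint): how far the pan has sunk, m: 0 empty, about 0.008 under the large weight alone, stop at 0.016. Spring 600 N/m, damped
- key (a joint): how far the green key is pressed, m: 0 released, 0.006 fully down (about 5 N)
- key_top (a point): centre of the top of the round green key (26 mm across, presses straight down, springs back) on the balance's front console, 105 mm in front of and 60 mm left (+y) of the balance's origin
- crucible: white porcelain crucible, open at the top, 42 mm high, 30 mm across the foot, 42 mm at 16 mm up, widening to 46 mm at the rim, wall 3 mm, about 50 g. Origin centre of underside, z up. It starts on the pan
- tile: blue ceramic tile, 110 x 110 x 8 mm, fixed flat on the bench; origin centre of underside, top 8 mm higher
- tray: dark wooden weight tray, a flat slab 180 (its x) x 90 (its y) x 12 mm, fixed; origin centre of underside. The two weights stand on it, side by side along its x, about 90 mm apart
- weight_500: larger brass check weight, 500 g: cylinder 38 mm across up to 46 mm high, then a narrow neck and a knob 26 mm across from 55 to 68 mm. Origin centre of underside, z up
- weight_200: smaller brass check weight, 200 g: cylinder 28 mm across up to 32 mm, knob 20 mm across up to 48 mm high. Origin centre of underside. Not to be moved
- jar: amber jar with orange cap, 60 mm across, 110 mm high, beside the balance; origin centre of underside. Not to be moved
- slide_box: yellow closed slide box, 60 x 80 x 32 mm, lying beside the balance; origin centre of underside. Not to be moved
There are look-alikes about, which are no part of the job. Of the things shaped like the tile, the blue one is meant. Leave any pink look-alike of the weight_500 alone.

How it is judged:
On the way, in this order (a step that is already met when the one before it is completed fails the run):
1. the crucible stands upright and released on the blue tile (x of crucible in the frame of tile between -0.042 and 0.042 m and y of crucible in the frame of tile between -0.042 and 0.042 m and z of crucible in the frame of tile between 0.004 and 0.012 m and angle between crucible's own z axis and vertical below 0.1 rad and linear speed of crucible below 0.02 m/s and contact force between crucible and the fingers below 0.05 N), for 0.2 s.
2. the large weight stands centred on the pan, released and at rest (all of step 1 and horizontal distance between weight_500 and pan_top below 0.009 m and z of weight_500 in the frame of pan_top between -0.003 and 0.003 m and angle between weight_500's own z axis and vertical below 0.1 rad and value of joint pan between 0.0065 and 0.0105 m and linear speed of weight_500 below 0.02 m/s and contact force between weight_500 and the fingers below 0.05 N), for 0.3 s.
3. the green key is pressed fully down while the weight stands centred on the pan (all of step 2 and value of joint key above 0.0048 m), for 0.05 s.
At the end, for the whole second after the job is handed in: Crucible upright on the blue tile, foot wholly on it (within 42 mm of its centre along each side); large weight upright on the pan, within 9 mm of its centre, pan sunk 6.5 to 10.5 mm by it alone; both at rest and released; key up again (all of step 2 and value of joint key below 0.0015 m); the robot touches nothing.
It fails at once if the large weight or the crucible is dropped: it falls unheld faster than 0.6 m/s ((linear speed of weight_500 above 0.6 m/s and contact force between weight_500 and the fingers below 0.05 N) or (linear speed of crucible above 0.6 m/s and contact force between crucible and the fingers below 0.05 N)).
It fails at once if the pan is driven onto its stop (sunk more than 14.5 mm) (value of joint pan above 0.0145 m).
It fails at once if the crucible or the large weight is tipped by more than 0.7 rad (angle between any of crucible, weight_500's own z axis and vertical above 0.7 rad).
It fails at once if the small weight, the jar or the slide box is moved more than 15 mm (distance of any of weight_200, jar, slide_box from where it was at the start of the episode above 0.015 m).
It also fails if it takes over 72 s, if anything falls off the work surface, if the arm or the gripper's body presses on something with over 40 N, if the wrist force passes 120 N, or if a joint passes its speed limit or range.

ROBOT

A 6-joint arm with a two-finger parallel gripper is mounted at the origin on the work surface. World frame = base frame: x ahead of the robot, y to its left, z up, the work surface at z = 0. Lengths are in m, angles in rad, forces in N, time in s.
With the tool pointing down it reaches from about 0.375 to 0.975 m from the base axis. Payload 3.8 kg.
Tool frame: the origin (TCP) lies at the centre of the arm's flange, where the gripper is bolted on; the fingertips stand 173 mm ahead of it and the grasp point (between the pads) lies 155 mm ahead of it (bot.tip_reach is the distance from the TCP to the fingertips, in m); z points along the fingers, y is the line along which they close (so a half turn about z gives the same grasp; the last joint's range is limited). The gripper opens to 85 mm and grips with 20 to 120 N. Pads are 22 mm wide; open, the fingers measure 114 mm over their backs; the gripper's body (76 mm by 85 mm) begins 54 mm behind the grasp point. The pads swing forward as they close: fully open they stand 13 mm farther back than shut.
Start: joints at [-1.254, 0.264, 1.604, -0, 1.274, -0.037], TCP at [0.234, -0.633, 0.405] pointing down, gripper open.
Joint ranges: [-2.63, 2.63], [-0.94, 2.18], [0.31, 2.57], [-1.31, 4.45], [0, 2.66], [-2.55, 2.55]. Speed limits (rad/s): [2.57, 2.57, 3.14, 3.14, 3.14, 3.14].

INTERFACE

Orientations are given as a rotation vector (axis times angle).
In Python, from workcell import bot gives the robot as it stands.
- The arm moves only by the tool drive_tool, never from a script. Its arguments are lists of equal length, an entry for each row: "claw": the finger opening in mm, from 0 to 85.4; "slide": the shift along the world's x, y, z each as a share of 0.5 m, from -1 to 1, a list of three; "yaw": the turn about the world's z as a share of 180 degrees, from -1 to 1. A call has 1 to 8 rows; each row is the pose to reach, as a shift and turn from the pose commanded when the call began, turning the shorter way round; what a row does not reach only later rows make up. A row lasts 1/12 s, in which the tool goes at most 41.7 mm and 7.16 degrees, less where a joint would pass 70% of its speed; a pose out of reach is approached as far as the arm can. A call with a number of a shift or a turn outside -1 to 1 is refused whole. A call with a gripper value outside its range is refused whole. The fingers move at their own pace and stop on an object; "newtons" is the grip in N (left out, the last holds). Time passes only in rows, so rows that repeat a pose let the fingers close. It gives the time, the measured TCP pose, the force, the opening and the grip force at its end, in the units of the state.
- bot.read_state(): the state, without advancing time (a new reading comes with each control period).
- bot.read_camera(name): name is "scene" or "top" or "wrist"; returns a dict with "color" (420x560x3 uint8, red, green, blue), "depth" (420x560 float32, m along the optical axis (not along the pixel's ray), 0 where there is no reading), "mtx" (3x3 intrinsics, pixels), "eye" and "rotation" of the camera in the world. Camera axes: x right, y up, looking along -z (the intrinsics and any distortion apply to the point x, -y, -z); pixel columns grow to the right and rows downward; lengths in m; the calibration is good to about 2 mm. A picture is of the moment at which its call begins.
- bot.finish_job(): hands the job in; it is judged then, once.
The state is a dict: "time": time; "q": joint angles; "joint_vel": joint speeds; "joint_torque": joint torques, N m; "tool_pos": TCP position; "tcp_rot": TCP orientation; "wrist_force": force on the tool from outside, world axes, zero at the start; "torque": the same for the moment, N m; "width": opening from 0.0 (shut) to 1.0 (fully open); "grip_force": force on a finger pad.
Only numpy, scipy, OpenCV 4.12 (cv2) and the standard library are available. Lean on these libraries where they do the work, as an engineer would, in place of code of your own. Each camera call takes 0.05 s, during which the arm holds its last target. There are 200 camera calls.

## Working session

There is one attempt and no reset: what is moved stays moved. The work goes in short steps, Python scripts to look and compute and a tool call to move; the robot and the scene stay as the last step left them, time stands still between calls to the robot, and variables do not carry over. Pictures are saved under pics/ and viewed, at most 10 in all, crops included, and the job is handed in when it is done.

Besides the shell and the picture viewer there is one more tool, called as name([rows], argument=value, ...), one row to a line, values as JSON. drive_tool: Moves the arm, as the interface text tells. Shift numbers are shares of 0.5 m and turn numbers shares of 180 degrees, none past 1 either way. Its arguments: {"type":"object","properties":{"claw":{"type":"array","items":{"type":"number"}},"slide":{"type":"array","items":{"type":"array","items":{"type":"number"}}},"yaw":{"type":"array","items":{"type":"number"}},"newtons":{"type":"number"}},"required":["claw","slide","yaw"]}

```bash
mkdir -p pics; cat > h.py <<'E'
import numpy as np,cv2
from workcell import bot
def cloud(c):
    d=c["depth"];v,u=np.mgrid[:d.shape[0],:d.shape[1]];K=np.array(c["mtx"])
    x=(u-K[0,2])/K[0,0]*d;y=(v-K[1,2])/K[1,1]*d
    P=np.stack([x,-y,-d],-1)@np.array(c["rotation"]).T+np.array(c["eye"])
    P[d==0]=np.nan
    return P
E
python3 - <<'E'
from h import *
s=bot.read_state();print(s)
for n in("scene","top"):
    c=bot.read_camera(n);np.savez(n,**c);cv2.imwrite(f"pics/{n}.png",c["color"][...,::-1]);print(n,c["eye"],c["mtx"],[k for k in c])
E
```

```text
{'time': 0.0, 'q': array([-1.25390509e+00,  2.64771599e-01,  1.60539929e+00,  2.08251113e-05,
        1.27369885e+00, -3.68721248e-02]), 'joint_vel': array([-0.00011913,  0.00025375, -0.00112039, -0.00114117,  0.00104264,
       -0.00073898]), 'joint_torque': array([ 1.01563401e-03, -5.15110338e+01, -3.67314327e+01, -2.25904555e-04,
        1.29228106e-02, -1.78079716e-05]), 'tool_pos': array([ 0.2337509 , -0.63286187,  0.4033355 ]), 'tcp_rot': array([-3.09035425e+00, -5.52390353e-01,  4.67858307e-04]), 'wrist_force': array([-0.17464758, -0.21375274, -0.53417981]), 'torque': array([-0.02357855,  0.01239273, -0.02370164]), 'grip_force': 0.0, 'width': 0.9967714560033129}
scene [1.13036485 0.6706636  0.8568365 ] [[395.66133689   0.         277.85261197]
 [  0.         395.66133689 208.31893685]
 [  0.           0.           1.        ]] ['color', 'depth', 'mtx', 'eye', 'rotation']
top [ 0.40018633 -0.08631884  1.48599701] [[450.12902782   0.         273.11115839]
 [  0.         450.12902782 213.60758428]
 [  0.           0.           1.        ]] ['color', 'depth', 'mtx', 'eye', 'rotation']
```

View pics/top.png

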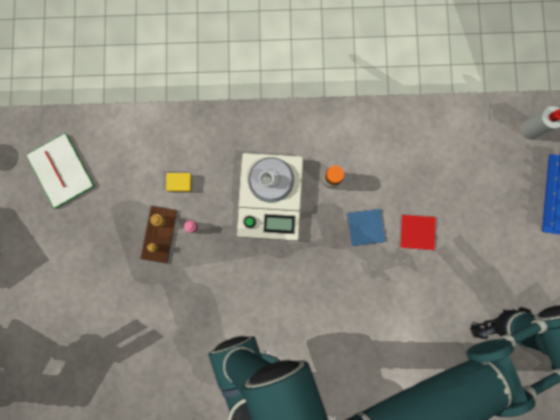

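View pics/scene.png

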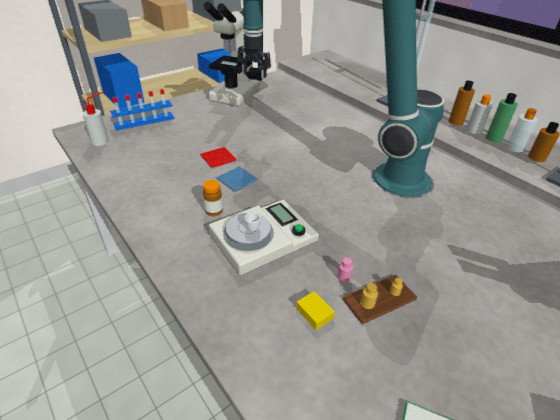

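The top view shows the crucible at about (267,179) on the pan (271,180), the key at (250,222), and the blue tile at (366,227). The large weight is at (157,219), the small one at (152,247) and the pink look-alike at (191,227). The jar is at (335,175). Next I measure these.

```bash
python3 - <<'E'
from h import *
T={k:v for k,v in np.load("top.npz").items()};P=cloud(T);C=cv2.cvtColor(T["color"],cv2.COLOR_RGB2HSV)
def box(u0,u1,v0,v1):
    return P[v0:v1,u0:u1].reshape(-1,3),C[v0:v1,u0:u1].reshape(-1,3)
def rep(n,b,zl,zh,hs=None):
    p,c=box(*b);m=(p[:,2]>zl)&(p[:,2]<zh)
    if hs: m&=(c[:,0]>=hs[0])&(c[:,0]<=hs[1])&(c[:,1]>hs[2])
    q=p[m]; (cc,r)=cv2.minEnclosingCircle(q[:,:2].astype(np.float32)); R=cv2.minAreaRect(q[:,:2].astype(np.float32))
    print(n,len(q),"mean",q.mean(0).round(4),"circ",np.round(cc,4),round(r,4),"rect",np.round(R[0],4),np.round(R[1],4),round(R[2],1),"zmax",q[:,2].max().round(4))
rep("bench",(200,230,270,300),-.1,.1)
rep("pan",(240,302,155,205),.066,.085)
rep("balance",(230,312,145,245),.025,.09)
rep("cruc",(250,290,160,200),.1,.14)
rep("key",(240,260,212,232),.02,.08,(40,85,120))
rep("tile",(340,392,203,250),-.02,.03,(95,120,100))
rep("tray",(130,185,200,268),.004,.022)
rep("w500",(140,175,208,232),.07,.1)
rep("w500 body",(140,175,208,232),.04,.1)
rep("w200",(140,175,235,260),.05,.08)
rep("pink",(180,205,215,240),.03,.1)
rep("jar",(320,350,160,190),.09,.13)
S={k:v for k,v in np.load("scene.npz").items()};P=cloud(S);C=cv2.cvtColor(S["color"],cv2.COLOR_RGB2HSV)
print("scene")
rep("pan",(220,280,205,255),.066,.085)
rep("cruc",(235,270,205,240),.1,.14)
rep("key",(285,310,220,240),.02,.08,(40,85,120))
rep("tile",(210,262,160,195),-.02,.03,(95,120,100))
rep("w500",(355,385,280,310),.066,.1)
rep("w500b",(355,385,280,310),.03,.1)
rep("jar",(195,230,175,220),.09,.13)
E
```

```text
Traceback (most recent call last):
  File "h.py", line 6, in cloud
    P=np.stack([x,-y,-d],-1)@np.array(c["rotation"]).T+np.array(c["eye"])
      ~~~~~~~~~~~~~~~~~~~~~~~~~~~~~~~~~~~~~~~~~~~~~~~~^~~~~~~~~~~~~~~~~~~
ValueError: operands could not be broadcast together with shapes (420,560) (3,)
```

```bash
sed -i 's/np.array(c\["rotation"\]).T/cv2.Rodrigues(np.array(c["rotation"],float))[0].T/' h.py; cat > m.py <<'E'
from h import *
def load(n):
    global P,C
    T={k:v for k,v in np.load(n).items()};P=cloud(T);C=cv2.cvtColor(T["color"],cv2.COLOR_RGB2HSV)
def rep(n,b,zl,zh,hs=None):
    u0,u1,v0,v1=b
    p,c=P[v0:v1,u0:u1].reshape(-1,3),C[v0:v1,u0:u1].reshape(-1,3);m=(p[:,2]>zl)&(p[:,2]<zh)
    if hs: m&=(c[:,0]>=hs[0])&(c[:,0]<=hs[1])&(c[:,1]>hs[2])
    q=p[m]
    if len(q)<3: print(n,len(q),"zrange",np.nanmin(p[:,2]),np.nanmax(p[:,2]));return
    (cc,r)=cv2.minEnclosingCircle(q[:,:2].astype(np.float32)); R=cv2.minAreaRect(q[:,:2].astype(np.float32))
    print(n,len(q),"mean",q.mean(0).round(4),"circ",np.round(cc,4),round(r,4),"rect",np.round(R[0],4),np.round(R[1],4),round(R[2],1),"zmax",q[:,2].max().round(4))
E
python3 - <<'E'
from m import *
load("top.npz");print(np.load("top.npz")["rotation"])
rep("bench",(200,230,270,300),-.1,.1)
rep("pan",(240,302,155,205),.066,.085)
rep("balance",(230,312,145,245),.025,.09)
rep("cruc",(250,290,160,200),.1,.14)
rep("key",(240,260,212,232),.02,.08,(40,85,120))
rep("tile",(340,392,203,250),-.02,.03,(95,120,100))
rep("tray",(130,185,200,268),.004,.022)
rep("w500",(140,175,208,232),.07,.1)
rep("w500 body",(140,175,208,232),.04,.1)
rep("w200",(140,175,235,260),.05,.08)
rep("pink",(180,205,215,240),.03,.1)
rep("jar",(320,350,160,190),.09,.13)
print("scene");load("scene.npz")
rep("pan",(220,280,205,255),.066,.085)
rep("cruc",(235,270,205,240),.1,.14)
rep("key",(285,310,220,240),.02,.08,(40,85,120))
rep("tile",(210,262,160,195),-.02,.03,(95,120,100))
rep("w500",(355,385,280,310),.066,.1)
rep("w500b",(355,385,280,310),.03,.1)
rep("jar",(195,230,175,220),.09,.13)
E
```

```text
[ 0.10079197 -0.06500909 -1.59157751]
bench 893 mean [3.286e-01 1.428e-01 1.000e-04] circ [0.3286 0.1433] 0.0674 rect [0.3287 0.1434] [0.098  0.0948] 89.1 zmax 0.0109
pan 1182 mean [ 0.6628 -0.0525  0.0749] circ [ 0.6636 -0.0512] 0.0651 rect [ 0.6624 -0.0513] [0.1276 0.127 ] 87.4 zmax 0.0849
balance 5095 mean [ 0.6074 -0.0472  0.0516] circ [ 0.6114 -0.0471] 0.1668 rect [ 0.6116 -0.0466] [0.2003 0.2756] 85.2 zmax 0.09
cruc 63 mean [ 0.6596 -0.038   0.1131] circ [ 0.6561 -0.0378] 0.0227 rect [ 0.6565 -0.0387] [0.0405 0.0443] 87.7 zmax 0.1245
key 59 mean [0.528  0.0216 0.0546] circ [0.5288 0.0219] 0.0142 rect [0.5285 0.0225] [0.0267 0.0235] 86.1 zmax 0.0628
tile 1001 mean [ 0.505  -0.3574  0.0079] circ [ 0.5055 -0.3572] 0.0704 rect [ 0.5052 -0.3576] [0.1033 0.1048] 6.0 zmax 0.0185
tray 1550 mean [0.495  0.3249 0.0109] circ [0.5022 0.3333] 0.142 rect [0.5014 0.3325] [0.2249 0.1816] 0.0 zmax 0.0217
w500 56 mean [0.5421 0.3182 0.0789] circ [0.5413 0.3188] 0.0133 rect [0.5415 0.3188] [0.0233 0.0247] 34.4 zmax 0.0858
w500 body 127 mean [0.5402 0.3145 0.0667] circ [0.5411 0.3174] 0.0194 rect 
[... 568 characters left out ...]
389  0.1096] circ [ 0.6593 -0.0373] 0.0237 rect [ 0.6601 -0.0385] [0.0441 0.0441] 20.4 zmax 0.1182
key 61 mean [0.5339 0.0227 0.0538] circ [0.531  0.0215] 0.0155 rect [0.5336 0.0208] [0.0258 0.0266] 36.5 zmax 0.059
tile 524 mean [ 0.5112 -0.3553  0.0074] circ [ 0.5079 -0.3586] 0.0739 rect [ 0.511 -0.358] [0.1087 0.1122] 5.2 zmax 0.0136
w500 96 mean [0.5474 0.3198 0.0774] circ [0.5452 0.3188] 0.0134 rect [0.546  0.3187] [0.0225 0.0249] 36.5 zmax 0.0836
w500b 280 mean [0.5517 0.3223 0.0592] circ [0.5463 0.3183] 0.0199 rect [0.5493 0.3199] [0.0317 0.0376] 23.6 zmax 0.0836
jar 202 mean [ 0.6737 -0.2463  0.1062] circ [ 0.672  -0.2542] 0.0291 rect [ 0.6697 -0.2525] [0.0567 0.0505] 58.8 zmax 0.1131
```

drive_tool([
  [0.38, 0.54, 0],
  [0.38, 0.54, 0],
  [0.38, 0.54, 0],
  [0.38, 0.54, 0],
  [0.38, 0.54, 0],
  [0.38, 0.54, 0],
  [0.38, 0.54, 0],
  [0.38, 0.54, 0],
], claw=[85, 85, 85, 85, 85, 85, 85, 85], yaw=[-0.112, -0.112, -0.112, -0.112, -0.112, -0.112, -0.112, -0.112], newtons=30)

```text
time: 0.77
tool_pos: [0.4245, -0.361, 0.4042]
tcp_rot: [-3.141, -0.003, 0.001]
wrist_force: [-0.1, 0.1, 0.1]
width: 0.994
grip_force: 0.0
```

drive_tool([
  [0.38, 0.53, 0],
  [0.38, 0.53, 0],
  [0.38, 0.53, 0],
  [0.38, 0.53, 0],
  [0.38, 0.53, 0],
  [0.38, 0.53, 0],
  [0.38, 0.53, 0],
  [0.38, 0.53, 0],
], claw=[85, 85, 85, 85, 85, 85, 85, 85], yaw=[0, 0, 0, 0, 0, 0, 0, 0])

```text
time: 1.43
tool_pos: [0.6149, -0.0955, 0.4042]
tcp_rot: [-3.141, -0.005, 0.001]
wrist_force: [0.2, 0.1, 0.6]
width: 0.992
grip_force: 0.0
```

drive_tool([
  [0.088, 0.12, -0.04],
  [0.088, 0.12, -0.04],
  [0.088, 0.12, -0.04],
  [0.088, 0.12, -0.04],
], claw=[85, 85, 85, 85], yaw=[0, 0, 0, 0])

```text
time: 1.77
tool_pos: [0.6581, -0.0363, 0.3826]
tcp_rot: [-3.141, -0.008, 0.005]
wrist_force: [-0.5, -0.0, -0.3]
width: 0.994
grip_force: 0.0
```

```bash
python3 - <<'E'
from h import *
c=bot.read_camera("wrist");np.savez("wrist1",**c);cv2.imwrite("pics/wrist1.png",c["color"][...,::-1]);print(c["eye"],c["rotation"])
s=bot.read_state();print(s["time"],s["tool_pos"],s["tcp_rot"],s["wrist_force"],s["width"])
E
```

```text
[ 0.7412219  -0.03675096  0.35157858] [-0.25888361  0.25905633 -1.54979225]
1.8167 [ 0.65775267 -0.03753944  0.38342202] [ 3.14132101  0.00574413 -0.00385425] [-0.24589289 -0.69011942 -0.77730834] 0.9966151452301303
```

View pics/wrist1.png

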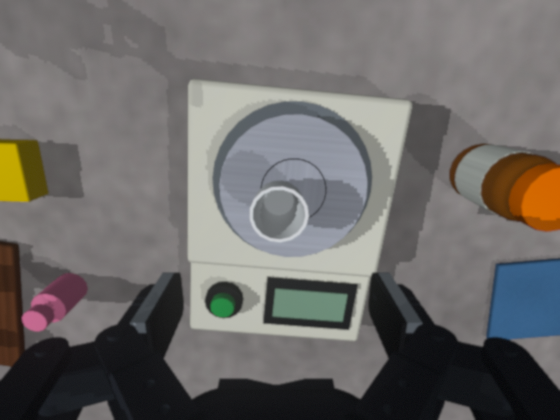

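The wrist view shows the crucible rim at (279,213), the printed ring at (293,188) and the key at (223,298), with the fingers straddling at the bottom. Now I measure from here.

```bash
python3 - <<'E'
from m import *
load("wrist1.npz")
rep("pan",(205,380,95,262),.069,.080)
rep("cruc",(245,315,182,245),.108,.125)
rep("key",(200,247,278,325),.03,.08,(40,85,120))
rep("balance",(185,415,75,345),.025,.06)
rep("tile",(480,560,255,345),-.02,.03,(95,120,100))
rep("bench",(60,140,100,160),-.02,.03)
E
```

```text
pan 14357 mean [ 0.671  -0.0537  0.0746] circ [ 0.6631 -0.0519] 0.0651 rect [ 0.6634 -0.052 ] [0.1289 0.1288] 53.0 zmax 0.0799
cruc 988 mean [ 0.6543 -0.039   0.1147] circ [ 0.656  -0.0391] 0.0229 rect [ 0.6561 -0.039 ] [0.0449 0.0449] 73.4 zmax 0.1182
key 412 mean [0.5309 0.0198 0.0565] circ [0.5273 0.0215] 0.0156 rect [0.5296 0.0209] [0.0267 0.0245] 89.5 zmax 0.0591
balance 32462 mean [ 0.6208 -0.0455  0.0459] circ [ 0.6111 -0.0475] 0.1669 rect [ 0.6108 -0.0473] [0.2002 0.2751] 85.1 zmax 0.0591
tile 5119 mean [ 0.5065 -0.3434  0.0078] circ [ 0.5059 -0.3502] 0.0699 rect [ 0.5021 -0.3494] [0.117  0.0906] 6.4 zmax 0.0102
bench 4785 mean [7.070e-01 1.478e-01 2.000e-04] circ [0.7064 0.1494] 0.0555 rect [0.7063 0.1491] [0.0607 0.0932] 0.2 zmax 0.0028
```

drive_tool([
  [-0.003, -0.003, -0.07],
  [-0.003, -0.003, -0.14],
  [-0.003, -0.003, -0.19],
  [-0.003, -0.003, -0.23],
  [-0.003, -0.003, -0.256],
  [-0.003, -0.003, -0.256],
  [-0.003, -0.003, -0.256],
], claw=[85, 85, 85, 85, 85, 85, 85], yaw=[0, 0, 0, 0, 0, 0, 0])

```text
time: 2.4
tool_pos: [0.656, -0.0407, 0.2567]
tcp_rot: [3.142, 0.001, -0.001]
wrist_force: [-0.2, -0.4, 0.4]
width: 0.994
grip_force: 0.0
```

drive_tool([
  [0, 0, 0],
  [0, 0, 0],
  [0, 0, 0],
  [0, 0, 0],
  [0, 0, 0],
  [0, 0, 0],
  [0, 0, 0],
  [0, 0, 0],
], claw=[60, 50, 46, 43, 40, 36, 36, 36], yaw=[0, 0, 0, 0, 0, 0, 0, 0], newtons=20)

```text
time: 3.07
tool_pos: [0.6566, -0.0396, 0.2571]
tcp_rot: [3.141, 0.003, 0.001]
wrist_force: [0.0, 0.5, 1.5]
width: 0.52
grip_force: 20.3
```

drive_tool([
  [0, 0, 0.01],
  [0, 0, 0.03],
  [0, 0, 0.06],
  [0, 0, 0.09],
  [0, 0, 0.12],
  [0, 0, 0.15],
  [0, 0, 0.16],
  [0, 0, 0.16],
], claw=[36, 36, 36, 36, 36, 36, 36, 36], yaw=[0, 0, 0, 0, 0, 0, 0, 0])

```text
time: 3.73
tool_pos: [0.657, -0.0397, 0.3394]
tcp_rot: [3.141, 0.003, 0.006]
wrist_force: [0.4, 0.6, -0.8]
width: 0.521
grip_force: 20.5
```

drive_tool([
  [-0.01, -0.02, 0],
  [-0.03, -0.06, 0],
  [-0.055, -0.115, 0],
  [-0.08, -0.17, 0],
  [-0.105, -0.225, 0],
  [-0.13, -0.28, 0],
  [-0.155, -0.335, 0],
  [-0.18, -0.39, 0],
], claw=[36, 36, 36, 36, 36, 36, 36, 36], yaw=[0, 0, 0, 0, 0, 0, 0, 0])

```text
time: 4.4
tool_pos: [0.5644, -0.2361, 0.3349]
tcp_rot: [-3.141, -0.003, 0.005]
wrist_force: [-0.1, -0.0, -1.3]
width: 0.524
grip_force: 20.5
```

drive_tool([
  [-0.025, -0.055, 0],
  [-0.05, -0.11, 0],
  [-0.075, -0.165, 0],
  [-0.095, -0.205, 0],
  [-0.11, -0.235, 0],
  [-0.12, -0.248, 0],
  [-0.12, -0.248, 0],
  [-0.12, -0.248, 0],
], claw=[36, 36, 36, 36, 36, 36, 36, 36], yaw=[0, 0, 0, 0, 0, 0, 0, 0])

```text
time: 5.07
tool_pos: [0.5057, -0.3586, 0.3356]
tcp_rot: [-3.14, -0.001, 0.002]
wrist_force: [0.4, 0.1, 0.1]
width: 0.521
grip_force: 20.6
```

drive_tool([
  [0.002, 0, -0.03],
  [0.002, 0, -0.09],
  [0.002, 0, -0.15],
  [0.002, 0, -0.2],
  [0.002, 0, -0.24],
  [0.002, 0, -0.27],
  [0.002, 0, -0.28],
  [0.002, 0, -0.28],
], claw=[36, 36, 36, 36, 36, 36, 36, 36], yaw=[0, 0, 0, 0, 0, 0, 0, 0])

```text
time: 5.73
tool_pos: [0.5071, -0.3569, 0.1946]
tcp_rot: [-3.139, -0.005, 0.005]
wrist_force: [0.3, -1.1, -0.3]
width: 0.518
grip_force: 20.6
```

drive_tool([
  [0, 0, -0.002],
  [0, 0, -0.004],
  [0, 0, -0.006],
  [0, 0, -0.007],
  [0, 0, -0.008],
  [0, 0, -0.008],
  [0, 0, -0.008],
], claw=[36, 36, 36, 36, 36, 36, 36], yaw=[0, 0, 0, 0, 0, 0, 0])

```text
time: 6.32
tool_pos: [0.5074, -0.3588, 0.193]
tcp_rot: [3.141, 0.003, 0.001]
wrist_force: [-0.5, 0.5, -0.8]
width: 0.521
grip_force: 20.6
```

```bash
python3 - <<'E'
from h import *
s=bot.read_state();print(s["tool_pos"],s["wrist_force"])
c=bot.read_camera("wrist");np.savez("wrist2",**c);cv2.imwrite("pics/wrist2.png",c["color"][...,::-1])
E
```

```text
[ 0.5073892  -0.35879029  0.19299682] [-0.49392526  0.49544446 -0.82691624]
```

View pics/wrist2.png

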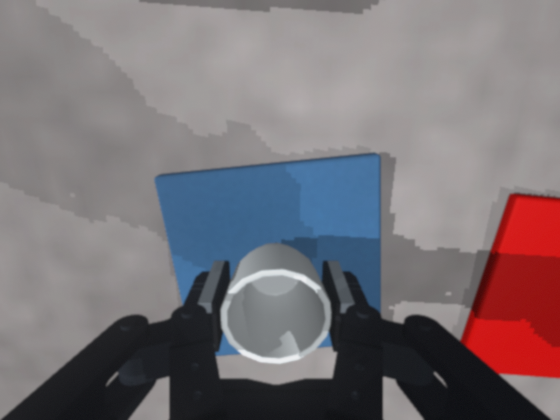

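The crucible is held upright over the middle of the blue tile, with its rim at (277,312). I'll ease down until it touches.

drive_tool([
  [0, 0, -0.002],
  [0, 0, -0.003],
  [0, 0, -0.003],
], claw=[36, 36, 36], yaw=[0, 0, 0])

```text
time: 6.62
tool_pos: [0.5078, -0.3588, 0.1927]
tcp_rot: [3.141, 0.003, 0.001]
wrist_force: [-2.1, 2.1, 6.9]
width: 0.522
grip_force: 21.0
```

drive_tool([
  [0, 0, -0.001],
  [0, 0, -0.002],
  [0, 0, -0.002],
], claw=[36, 36, 36], yaw=[0, 0, 0])

```text
time: 6.87
tool_pos: [0.5079, -0.3588, 0.1926]
tcp_rot: [3.141, 0.003, 0.001]
wrist_force: [-3.4, 3.9, 12.7]
width: 0.522
grip_force: 21.3
```

drive_tool([
  [0, 0, 0.002],
  [0, 0, 0.003],
  [0, 0, 0.003],
  [0, 0, 0.003],
  [0, 0, 0.003],
  [0, 0, 0.003],
  [0, 0, 0.003],
  [0, 0, 0.003],
], claw=[36, 36, 48, 54, 60, 70, 80, 85], yaw=[0, 0, 0, 0, 0, 0, 0, 0])

```text
time: 7.53
tool_pos: [0.5073, -0.3587, 0.1914]
tcp_rot: [-3.141, -0.003, 0.0]
wrist_force: [0.2, 0.2, 0.4]
width: 0.994
grip_force: 0.0
```

drive_tool([
  [0, 0, 0],
  [0, 0, 0],
  [0, 0, 0.04],
  [0, 0, 0.1],
  [0, 0, 0.18],
  [0, 0, 0.26],
  [0, 0, 0.34],
  [0, 0, 0.4],
], claw=[85, 85, 85, 85, 85, 85, 85, 85], yaw=[0, 0, 0, 0, 0, 0, 0, 0])

```text
time: 8.2
tool_pos: [0.5076, -0.3589, 0.3958]
tcp_rot: [3.139, 0.003, 0.005]
wrist_force: [0.7, -0.9, -0.4]
width: 0.999
grip_force: 0.0
```

```bash
python3 - <<'E'
from m import *
c=bot.read_camera("wrist");np.savez("wrist3",**c);cv2.imwrite("pics/wrist3.png",c["color"][...,::-1])
load("wrist3.npz")
b=(0,560,0,420)
rep("tile",b,-.01,.03,(95,120,100))
rep("cruc",(150,400,100,350),.04,.06)
print(bot.read_state()["tool_pos"])
E
```

```text
tile 7301 mean [ 0.5117 -0.3602  0.008 ] circ [ 0.506 -0.36 ] 0.0748 rect [ 0.5057 -0.3599] [0.1083 0.1082] 5.9 zmax 0.0112
cruc 580 mean [ 0.5036 -0.3587  0.0482] circ [ 0.5058 -0.3588] 0.023 rect [ 0.5059 -0.3588] [0.044  0.0451] 87.2 zmax 0.0531
[ 0.50903471 -0.35993672  0.40285192]
```

View pics/wrist3.png

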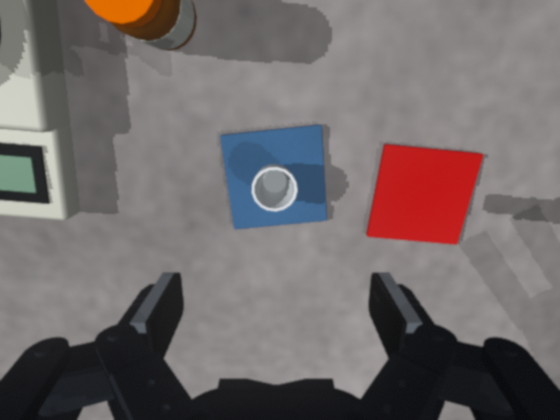

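The crucible stands upright at the tile's centre, with its rim at (274,188) and z as expected. Next is the large weight.

drive_tool([
  [0.036, 0.62, 0],
  [0.036, 0.62, 0],
  [0.036, 0.62, 0],
  [0.036, 0.62, 0],
  [0.036, 0.62, 0],
  [0.036, 0.62, 0],
  [0.036, 0.62, 0],
  [0.036, 0.62, 0],
], claw=[85, 85, 85, 85, 85, 85, 85, 85], yaw=[0, 0, 0, 0, 0, 0, 0, 0])

```text
time: 8.92
tool_pos: [0.5249, -0.0448, 0.3915]
tcp_rot: [-3.14, -0.007, -0.0]
wrist_force: [-0.5, -1.1, -0.2]
width: 0.994
grip_force: 0.0
```

drive_tool([
  [0.036, 0.62, 0],
  [0.036, 0.62, 0],
  [0.036, 0.62, 0],
  [0.036, 0.62, 0],
  [0.036, 0.62, 0],
  [0.036, 0.62, 0],
  [0.036, 0.62, 0],
  [0.036, 0.62, 0],
], claw=[85, 85, 85, 85, 85, 85, 85, 85], yaw=[0, 0, 0, 0, 0, 0, 0, 0])

```text
time: 9.58
tool_pos: [0.5429, 0.2657, 0.3915]
tcp_rot: [-3.139, -0.007, -0.0]
wrist_force: [-0.4, -0.3, -0.1]
width: 0.995
grip_force: 0.0
```

drive_tool([
  [0, 0.116, 0],
  [0, 0.116, 0],
  [0, 0.116, 0],
  [0, 0.116, 0],
  [0, 0.116, 0],
], claw=[85, 85, 85, 85, 85], yaw=[0, 0, 0, 0, 0])

```text
time: 10.0
tool_pos: [0.5433, 0.3186, 0.3912]
tcp_rot: [3.14, 0.003, -0.001]
wrist_force: [0.2, 0.3, -0.6]
width: 0.993
grip_force: 0.0
```

```bash
python3 - <<'E'
from m import *
c=bot.read_camera("wrist");np.savez("wrist4",**c);cv2.imwrite("pics/wrist4.png",c["color"][...,::-1])
print(bot.read_state()["tool_pos"])
load("wrist4.npz")
rep("w500 knob",(210,350,120,260),.074,.09)
rep("w500 body",(210,350,120,260),.05,.062)
E
```

```text
[0.54337993 0.31814194 0.39137654]
w500 knob 644 mean [0.5425 0.3184 0.0798] circ [0.5416 0.3184] 0.013 rect [0.542  0.3181] [0.0252 0.0248] 88.3 zmax 0.0818
w500 body 540 mean [0.5496 0.3184 0.0582] circ [0.5418 0.3186] 0.019 rect [0.5444 0.3182] [0.0366 0.0318] 88.8 zmax 0.0613
```

View pics/wrist4.png

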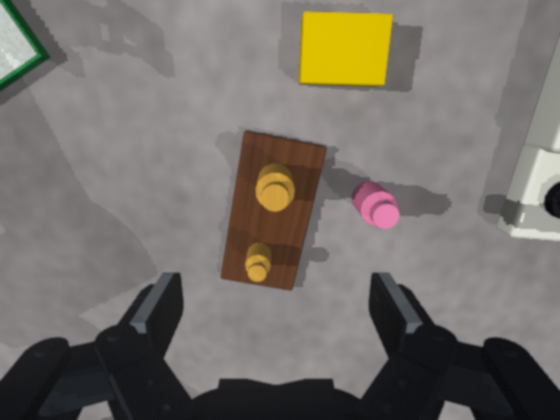

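The large weight's knob is at (276,195), the small weight at (258,268) and the pink look-alike at (377,207). There is room for the fingers along y, so I descend and grip.

drive_tool([
  [-0.003, 0, -0.07],
  [-0.003, 0, -0.14],
  [-0.003, 0, -0.21],
  [-0.003, 0, -0.28],
  [-0.003, 0, -0.33],
  [-0.003, 0, -0.37],
  [-0.003, 0, -0.39],
  [-0.003, 0, -0.39],
], claw=[85, 85, 85, 85, 85, 85, 85, 85], yaw=[0, 0, 0, 0, 0, 0, 0, 0])

```text
time: 10.72
tool_pos: [0.5408, 0.3172, 0.1938]
tcp_rot: [3.139, 0.0, -0.008]
wrist_force: [0.4, -0.0, 0.7]
width: 0.995
grip_force: 0.0
```

drive_tool([
  [0, 0, 0],
  [0, 0, 0],
  [0, 0, 0],
  [0, 0, 0],
  [0, 0, 0],
  [0, 0, 0],
  [0, 0, 0],
  [0, 0, 0],
], claw=[60, 48, 42, 39, 36, 32, 28, 28], yaw=[0, 0, 0, 0, 0, 0, 0, 0], newtons=60)

```text
time: 11.38
tool_pos: [0.5427, 0.3197, 0.1989]
tcp_rot: [-3.141, -0.004, -0.005]
wrist_force: [-0.9, -2.1, 6.5]
width: 0.426
grip_force: 59.9
```

drive_tool([
  [0, 0, 0],
  [0, 0, 0],
  [0, 0, 0],
  [0, 0, 0],
], claw=[28, 28, 28, 28], yaw=[0, 0, 0, 0])

```text
time: 11.72
tool_pos: [0.5427, 0.3197, 0.1989]
tcp_rot: [-3.141, -0.004, -0.005]
wrist_force: [-0.8, -2.0, 6.7]
width: 0.423
grip_force: 59.9
```

drive_tool([
  [0, 0, 0.01],
  [0, 0, 0.03],
  [0, 0, 0.07],
  [0, 0, 0.12],
  [0, 0, 0.17],
  [0, 0, 0.22],
  [0, 0, 0.25],
  [0, 0, 0.26],
], claw=[28, 28, 28, 28, 28, 28, 28, 28], yaw=[0, 0, 0, 0, 0, 0, 0, 0])

```text
time: 12.38
tool_pos: [0.5425, 0.3198, 0.3305]
tcp_rot: [-3.139, -0.003, -0.007]
wrist_force: [0.8, 0.2, -3.9]
width: 0.429
grip_force: 60.9
```

drive_tool([
  [0.006, -0.02, 0],
  [0.02, -0.06, 0],
  [0.038, -0.115, 0],
  [0.056, -0.17, 0],
  [0.075, -0.23, 0],
  [0.094, -0.29, 0],
  [0.114, -0.35, 0],
  [0.132, -0.41, 0],
], claw=[28, 28, 28, 28, 28, 28, 28, 28], yaw=[0, 0, 0, 0, 0, 0, 0, 0])

```text
time: 13.05
tool_pos: [0.6071, 0.112, 0.3239]
tcp_rot: [3.141, 0.003, -0.007]
wrist_force: [1.3, -0.1, -4.3]
width: 0.425
grip_force: 60.8
```

drive_tool([
  [0.02, -0.06, 0],
  [0.04, -0.12, 0],
  [0.06, -0.18, 0],
  [0.078, -0.23, 0],
  [0.095, -0.28, 0],
  [0.106, -0.31, 0],
  [0.111, -0.33, 0],
  [0.111, -0.33, 0],
], claw=[28, 28, 28, 28, 28, 28, 28, 28], yaw=[0, 0, 0, 0, 0, 0, 0, 0])

```text
time: 13.72
tool_pos: [0.6631, -0.0527, 0.3251]
tcp_rot: [3.141, -0.0, -0.004]
wrist_force: [0.5, 0.6, -4.9]
width: 0.425
grip_force: 60.9
```

drive_tool([
  [0, 0, 0],
  [0, 0, 0],
  [0, 0, 0],
], claw=[28, 28, 28], yaw=[0, 0, 0])

```text
time: 13.97
tool_pos: [0.663, -0.0492, 0.3264]
tcp_rot: [-3.141, -0.005, 0.001]
wrist_force: [0.4, 0.0, -5.1]
width: 0.424
grip_force: 60.9
```

```bash
python3 - <<'E'
from m import *
c=bot.read_camera("wrist");np.savez("wrist5",**c);cv2.imwrite("pics/wrist5.png",c["color"][...,::-1])
s=bot.read_state();print(s["tool_pos"],s["wrist_force"])
load("wrist5.npz")
rep("knob",(180,380,150,420),.19,.23,(10,35,100))
for z in (.12,.14,.16,.18,.19,.2,.21): rep("brass%g"%z,(180,380,150,420),z,z+.01,(10,35,100))
rep("pan",(100,470,0,420),.069,.080)
E
```

```text
[ 0.66304927 -0.0492583   0.32666635] [ 0.70528052  0.41377871 -4.9912798 ]
knob 4690 mean [ 0.6663 -0.0499  0.2061] circ [ 0.6633 -0.05  ] 0.0134 rect [ 0.6637 -0.05  ] [0.0255 0.0234] 81.1 zmax 0.229
brass0.12 0 zrange -0.0013493715502141401 0.24597201145685785
brass0.14 325 mean [ 0.6775 -0.0493  0.1467] circ [ 0.671  -0.0498] 0.0159 rect [ 0.6757 -0.0499] [0.0317 0.0093] 89.6 zmax 0.15
brass0.16 743 mean [ 0.6768 -0.0501  0.1652] circ [ 0.666  -0.0498] 0.0184 rect [ 0.6728 -0.0498] [0.0153 0.0366] 0.2 zmax 0.17
brass0.18 3572 mean [ 0.6707 -0.05    0.186 ] circ [ 0.6611 -0.0501] 0.0202 rect [ 0.6665 -0.0499] [0.0368 0.0288] 89.7 zmax 0.1895
brass0.19 530 mean [ 0.6718 -0.0499  0.1977] circ [ 0.6629 -0.0499] 0.013 rect [ 0.6689 -0.05  ] [0.0258 0.012 ] 89.5 zmax 0.2
brass0.2 4056 mean [ 0.6654 -0.0499  0.2067] circ [ 0.6627 -0.0501] 0.013 rect [ 0.6636 -0.05  ] [0.0235 0.0248] 0.8 zmax 0.2093
brass0.21 0 zrange -0.0013493715502141401 0.24597201145685785
pan 19156 mean [ 0.679  -0.0522  0.0751] circ [ 0.6633 -0.0521] 0.0649 rect [ 0.675  -0.0522] [0.1291 0.1056] 89.6 zmax 0.0776
```

View pics/wrist5.png

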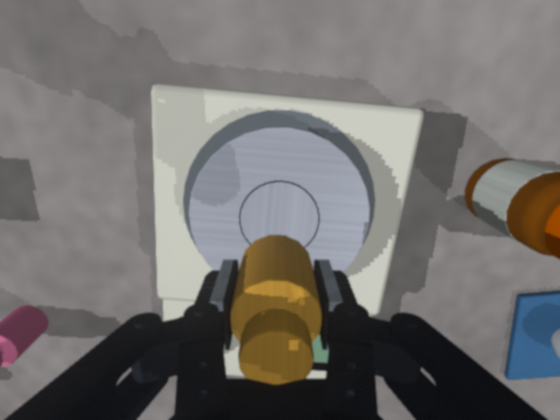

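The weight hangs upright, with its knob at (276,345). It is about 2 mm off the ring centre in y. I'll correct that and lower slowly.

drive_tool([
  [0, -0.004, -0.01],
  [0, -0.004, -0.03],
  [0, -0.004, -0.055],
  [0, -0.004, -0.08],
  [0, -0.004, -0.1],
  [0, -0.004, -0.11],
  [0, -0.004, -0.112],
  [0, -0.004, -0.112],
], claw=[28, 28, 28, 28, 28, 28, 28, 28], yaw=[0, 0, 0, 0, 0, 0, 0, 0])

```text
time: 14.68
tool_pos: [0.6631, -0.0527, 0.2695]
tcp_rot: [-3.141, -0.003, 0.003]
wrist_force: [0.3, -0.1, -4.4]
width: 0.422
grip_force: 60.9
```

drive_tool([
  [0, 0, -0.003],
  [0, 0, -0.006],
  [0, 0, -0.009],
  [0, 0, -0.012],
  [0, 0, -0.015],
  [0, 0, -0.018],
  [0, 0, -0.02],
  [0, 0, -0.02],
], claw=[28, 28, 28, 28, 28, 28, 28, 28], yaw=[0, 0, 0, 0, 0, 0, 0, 0])

```text
time: 15.35
tool_pos: [0.6634, -0.0527, 0.2606]
tcp_rot: [3.142, 0.003, 0.0]
wrist_force: [-0.4, 0.7, -4.0]
width: 0.424
grip_force: 61.0
```

```bash
cat > k.py <<'E'
from m import *
c=bot.read_camera("wrist");np.savez("wk",**c)
s=bot.read_state();print(s["tool_pos"],s["wrist_force"])
load("wk.npz")
for z in range(100,160,5): 
    p=P[150:,180:380].reshape(-1,3);h=C[150:,180:380].reshape(-1,3)
m=(h[:,0]>=10)&(h[:,0]<=35)&(h[:,1]>100)
print("knob top z",np.nanpercentile(p[m,2],[50,90,99]))
zt=np.nanpercentile(p[m,2],95);rep("knob",(180,380,150,420),zt-.004,zt+.006,(10,35,100))
rep("pan",(100,470,0,420),.058,.080)
q=P[:,100:470].reshape(-1,3);g=q[(np.hypot(q[:,0]-.6635,q[:,1]+.052)<.06)&(q[:,2]>.055)&(q[:,2]<.085)];print("pan z",np.median(g[:,2]))
E
python3 k.py
```

```text
[ 0.66337664 -0.0527013   0.26068263] [-0.43258346  0.12414803 -5.22814385]Traceback (most recent call last):
  File "k.py", line 6, in <module>
    p=P[150:,180:380].reshape(-1,3);h=C[150:,180:380].reshape(-1,3)
      ^
NameError: name 'P' is not defined
```

```bash
cat > k.py <<'E'
import m
from m import *
c=bot.read_camera("wrist");np.savez("wk",**c)
s=bot.read_state();print(s["tool_pos"],s["wrist_force"])
load("wk.npz");P,C=m.P,m.C
p=P[150:,180:380].reshape(-1,3);h=C[150:,180:380].reshape(-1,3)
k=(h[:,0]>=10)&(h[:,0]<=35)&(h[:,1]>100)
zt=np.nanpercentile(p[k,2],95);print("knob top z",zt);rep("knob",(180,380,150,420),zt-.004,zt+.006,(10,35,100))
rep("pan",(100,470,0,420),.058,.080)
q=P[:,100:470].reshape(-1,3);g=q[(np.hypot(q[:,0]-.6635,q[:,1]+.052)<.06)&(q[:,2]>.055)&(q[:,2]<.085)];print("pan z",np.median(g[:,2]))
E
python3 k.py
```

```text
[ 0.66337794 -0.05269469  0.26072869] [ 0.46621018 -0.85468711 -3.74957016]
knob top z 0.14233229776902392
knob 3556 mean [ 0.6649 -0.0535  0.1416] circ [ 0.6626 -0.0535] 0.0132 rect [ 0.6641 -0.0536] [0.0246 0.0228] 83.4 zmax 0.1436
pan 27066 mean [ 0.6872 -0.0516  0.0739] circ [ 0.6259 -0.0296] 0.1085 rect [ 0.6425 -0.0216] [0.1286 0.2032] 35.2 zmax 0.08
pan z 0.07387690258486693
```

The weight is just touching, so I follow the pan down.

drive_tool([
  [0, 0.001, -0.002],
  [0, 0.001, -0.004],
  [0, 0.001, -0.006],
  [0, 0.001, -0.008],
  [0, 0.001, -0.01],
  [0, 0.001, -0.012],
  [0, 0.001, -0.012],
  [0, 0.001, -0.012],
], claw=[28, 28, 28, 28, 28, 28, 28, 28], yaw=[0, 0, 0, 0, 0, 0, 0, 0])

```text
time: 16.12
tool_pos: [0.6635, -0.0523, 0.255]
tcp_rot: [3.141, 0.003, 0.001]
wrist_force: [-1.1, -1.2, -0.5]
width: 0.425
grip_force: 61.3
```

```bash
python3 k.py
```

```text
[ 0.66351836 -0.05226631  0.25497788] [-0.97280275 -0.10448143 -0.64323109]
knob top z 0.13666664882132604
knob 3526 mean [ 0.6651 -0.053   0.1359] circ [ 0.663 -0.053] 0.013 rect [ 0.6641 -0.0532] [0.0247 0.0233] 77.7 zmax 0.1381
pan 27262 mean [ 0.6872 -0.0517  0.0683] circ [ 0.6296 -0.0313] 0.1047 rect [ 0.6462 -0.0249] [0.1291 0.1938] 32.5 zmax 0.08
pan z 0.06821714798117315
```

drive_tool([
  [0, 0, -0.001],
  [0, 0, -0.002],
  [0, 0, -0.002],
  [0, 0, -0.002],
], claw=[28, 28, 28, 28], yaw=[0, 0, 0, 0], newtons=20)

```text
time: 16.5
tool_pos: [0.6635, -0.0523, 0.2539]
tcp_rot: [3.141, 0.003, 0.001]
wrist_force: [0.5, -2.0, -0.5]
width: 0.425
grip_force: 61.3
```

drive_tool([
  [0, 0, 0],
  [0, 0, 0],
  [0, 0, 0],
  [0, 0, 0],
  [0, 0, 0],
  [0, 0, 0],
  [0, 0, 0],
  [0, 0, 0],
], claw=[36, 38, 40, 42, 46, 52, 60, 70], yaw=[0, 0, 0, 0, 0, 0, 0, 0])

```text
time: 17.17
tool_pos: [0.6634, -0.0521, 0.2537]
tcp_rot: [-3.142, -0.003, 0.0]
wrist_force: [-0.8, 0.4, -0.1]
width: 0.81
grip_force: 0.0
```

```bash
python3 k.py
```

```text
[ 0.66336094 -0.05216623  0.25367798] [-0.17355827  0.25794095  0.16252393]
knob top z 0.13542376904973832
knob 3534 mean [ 0.665  -0.0531  0.1346] circ [ 0.663  -0.0528] 0.0132 rect [ 0.6641 -0.0533] [0.023  0.0247] 1.0 zmax 0.1368
pan 29987 mean [ 0.682  -0.0519  0.0671] circ [ 0.6632 -0.0519] 0.0653 rect [ 0.6658 -0.0521] [0.1247 0.1296] 0.3 zmax 0.08
pan z 0.06698648222606127
```

The weight rests centred and released, with the pan at 67 mm. I retreat, close the fingers and go over the key.

drive_tool([
  [0, 0, 0],
  [0, 0, 0],
  [0, 0, 0.03],
  [0, 0, 0.09],
  [0, 0, 0.15],
  [0, 0, 0.21],
  [0, 0, 0.26],
  [0, 0, 0.28],
], claw=[80, 85, 85, 85, 85, 85, 85, 85], yaw=[0, 0, 0, 0, 0, 0, 0, 0])

```text
time: 17.88
tool_pos: [0.6644, -0.0523, 0.399]
tcp_rot: [3.141, 0.003, 0.012]
wrist_force: [0.9, -0.6, 1.6]
width: 0.993
grip_force: 0.0
```

drive_tool([
  [-0.04, 0.02, 0],
  [-0.1, 0.05, 0],
  [-0.16, 0.085, 0],
  [-0.22, 0.12, 0],
  [-0.25, 0.135, 0],
  [-0.268, 0.145, 0],
  [-0.268, 0.145, 0],
  [-0.268, 0.145, 0],
], claw=[60, 30, 0, 0, 0, 0, 0, 0], yaw=[0, 0, 0, 0, 0, 0, 0, 0])

```text
time: 18.55
tool_pos: [0.5296, 0.0203, 0.3935]
tcp_rot: [3.141, 0.004, 0.001]
wrist_force: [-0.2, -0.2, -0.1]
width: -0.002
grip_force: 0.0
```

```bash
python3 - <<'E'
from m import *
c=bot.read_camera("wrist");np.savez("w6",**c);cv2.imwrite("pics/w6.png",c["color"][...,::-1])
s=bot.read_state();print(s["tool_pos"],s["wrist_force"],s["width"],bot.tip_reach)
load("w6.npz");b=(0,560,0,420)
rep("key",b,.03,.08,(40,85,120));rep("keytop",b,.054,.062,(40,85,120))
E
```

```text
[0.53011837 0.02003964 0.39367409] [ 0.46257559 -0.13674243  0.26203319] 0.0009971331271159982 0.1734
key 542 mean [0.5295 0.0199 0.0564] circ [0.5276 0.0203] 0.0143 rect [0.5279 0.0196] [0.0277 0.0246] 1.8 zmax 0.0592
keytop 514 mean [0.5296 0.0198 0.0568] circ [0.5291 0.0199] 0.0128 rect [0.5291 0.0198] [0.025  0.0241] 45.8 zmax 0.0592
```

View pics/w6.png

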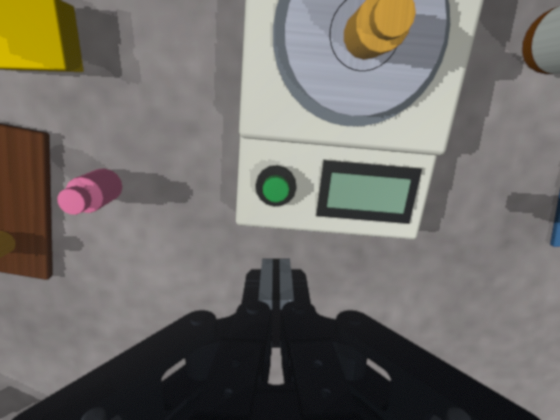

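The weight stands in the ring at (365,38). The shut fingers are above the key (276,188), which measures within 1 mm of the tool. Pressing.

drive_tool([
  [0, 0, -0.06],
  [0, 0, -0.13],
  [0, 0, -0.2],
  [0, 0, -0.25],
  [0, 0, -0.29],
  [0, 0, -0.312],
  [0, 0, -0.318],
  [0, 0, -0.318],
], claw=[0, 0, 0, 0, 0, 0, 0, 0], yaw=[0, 0, 0, 0, 0, 0, 0, 0])

```text
time: 19.27
tool_pos: [0.5299, 0.0199, 0.2339]
tcp_rot: [3.141, 0.002, -0.002]
wrist_force: [-0.5, 0.2, 0.8]
width: 0.002
grip_force: 0.0
```

drive_tool([
  [0, 0, -0.003],
  [0, 0, -0.006],
  [0, 0, -0.009],
  [0, 0, -0.012],
  [0, 0, -0.015],
  [0, 0, -0.017],
  [0, 0, -0.017],
  [0, 0, -0.017],
], claw=[0, 0, 0, 0, 0, 0, 0, 0], yaw=[0, 0, 0, 0, 0, 0, 0, 0])

```text
time: 19.93
tool_pos: [0.5301, 0.0203, 0.227]
tcp_rot: [3.142, 0.003, 0.004]
wrist_force: [1.4, 0.0, 3.7]
width: 0.002
grip_force: 1.7
```

drive_tool([
  [0, 0, -0.002],
  [0, 0, -0.004],
  [0, 0, -0.006],
  [0, 0, -0.006],
], claw=[0, 0, 0, 0], yaw=[0, 0, 0, 0])

```text
time: 20.27
tool_pos: [0.5302, 0.0203, 0.2244]
tcp_rot: [3.142, 0.003, 0.003]
wrist_force: [1.2, 0.4, 9.0]
width: 0.003
grip_force: 4.4
```

drive_tool([
  [0, 0, -0.001],
  [0, 0, -0.002],
  [0, 0, -0.002],
  [0, 0, -0.002],
], claw=[0, 0, 0, 0], yaw=[0, 0, 0, 0])

```text
time: 20.6
tool_pos: [0.5303, 0.0203, 0.2243]
tcp_rot: [3.142, 0.003, 0.003]
wrist_force: [-2.2, -0.4, 15.5]
width: -0.001
grip_force: 7.6
```

The key is bottomed: the force rises while the tool has stopped moving. I release and withdraw.

drive_tool([
  [0, 0, 0.01],
  [0, 0, 0.03],
  [0, 0, 0.07],
  [0, 0, 0.13],
  [0, 0, 0.19],
  [0, 0, 0.25],
  [0, 0, 0.29],
  [0, 0, 0.3],
], claw=[0, 0, 0, 0, 0, 0, 0, 0], yaw=[0, 0, 0, 0, 0, 0, 0, 0])

```text
time: 21.27
tool_pos: [0.5299, 0.0203, 0.3759]
tcp_rot: [3.142, 0.003, 0.007]
wrist_force: [0.5, -0.8, 0.4]
width: -0.0
grip_force: 0.0
```

drive_tool([
  [0, 0, 0.05],
  [0, 0, 0.05],
  [0, 0, 0.05],
  [0, 0, 0.05],
  [0, 0, 0.05],
  [0, 0, 0.05],
], claw=[0, 0, 0, 0, 0, 0], yaw=[0, 0, 0, 0, 0, 0])

```text
time: 21.77
tool_pos: [0.5288, 0.0203, 0.3951]
tcp_rot: [-3.142, -0.003, 0.006]
wrist_force: [0.2, 0.5, -0.0]
width: 0.001
grip_force: 0.0
```

```bash
python3 - <<'E'
from m import *
for n in("wrist","scene"):
    c=bot.read_camera(n);np.savez("e"+n,**c);cv2.imwrite(f"pics/e{n}.png",c["color"][...,::-1])
load("ewrist.npz");b=(0,560,0,420)
rep("keytop",b,.045,.062,(40,85,120));rep("knob",(330,450,0,100),.128,.145,(10,35,100))
load("escene.npz");rep("cruc",(200,270,150,200),.035,.06)
s=bot.read_state();print(s["time"],s["tool_pos"],s["wrist_force"])
E
```

```text
keytop 537 mean [0.5294 0.0199 0.0565] circ [0.5273 0.0196] 0.0143 rect [0.5272 0.0198] [0.0281 0.0246] 2.2 zmax 0.059
knob 1307 mean [ 0.6589 -0.0518  0.1343] circ [ 0.6614 -0.0525] 0.013 rect [ 0.6582 -0.0522] [0.0251 0.019 ] 87.9 zmax 0.1367
cruc 95 mean [ 0.5159 -0.3538  0.0438] circ [ 0.5961 -0.3196] 0.1201 rect [ 0.5858 -0.3041] [0.2397 0.0508] 33.5 zmax 0.0597
21.8667 [0.52901724 0.02029772 0.3957887 ] [ 0.2680081  -0.25186171 -0.17878405]
```

View pics/escene.png

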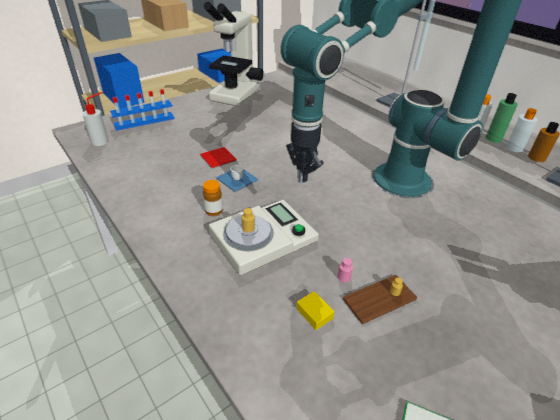

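The crucible is upright on the blue tile (237,176) and the weight stands on the pan (248,222). The key is up again and everything else is unmoved.

```bash
python3 -c "
from workcell import bot
print(bot.finish_job())"
```

```text
the job is handed in; nothing more can be done
None
```

I handed the job in at about 22 s of the 72 s allowed; no verdict came back, but my last checks show the crucible upright on the blue tile, the large weight released within about 2 mm of the pan centre, the green key pressed to its stop and up again, and the small weight, jar and slide box untouched.

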